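Find the loose hold-down bolt and hold its cap open

ROBOT

A 6-joint arm with a two-finger parallel gripper is mounted at the origin on a cart in front of the work surface, level with it; the furniture and walls round the work are solid. World frame = base frame: x ahead of the robot, y to its left, z up, the work surface at z = 0. Lengths are in m, angles in rad, forces in N, time in s.
With the tool pointing down it reaches from about 0.275 to 0.825 m from the base axis. Payload 5.2 kg.
Tool frame: the origin (TCP) lies on the centre line of the jaws, within the pads' length; the fingertips stand 8 mm ahead of it and the grasp point (between the pads) lies 11 mm behind it; z points along the fingers, y is the direction in which the jaws open and shut (so a half turn about z gives the same grasp; the last joint's range is limited). The gripper opens to 93 mm and grips with 3 to 60 N. Pads are 15 mm wide; open, the fingers measure 128 mm over their backs; the gripper's body (75 mm by 188 mm) begins 65 mm behind the grasp point.
Start: joints at [1.03, 0.259, 1.535, -0, 1.348, -0.203], TCP at [0.182, 0.519, 0.227] pointing down, gripper open.
Joint ranges: [-3.14, 3.14], [-0.91, 2.08], [0.19, 2.58], [-1.22, 4.36], [0.22, 2.71], [-3.12, 3.12]. Speed limits (rad/s): [2.57, 2.57, 3.14, 3.14, 3.14, 3.14].

INTERFACE

Orientations are given as a unit quaternion [x, y, z, w].
In Python, from cell import r, imaging gives the robot as it stands.
- The arm moves only by the tool jog_arm, never from a script. Its argument "motion" is one flat list of numbers, 7 for each row, row after row: the turn, a rotation vector about the tool's x, y, z in rad, then the shift along the tool's x, y, z in mm, then the closure, from 0 (fully open) to 1 (shut). In form: [ax, ay, az, x, y, z, jaw, ax, ay, az, x, y, z, jaw, ...]. A call has 1 to 12 rows; each row shifts and turns the commanded pose from where the row before left it, along the tool's axes as they then stand; what a row does not reach is not made up. A row lasts 1/10 s, in which the tool goes at most 50 mm and 8.59 degrees, less where a joint would pass 70% of its speed; a pose out of reach is approached as far as the arm can. A call is refused whole if a number of a shift passes 50 or a number of a turn 0.15, either way. A call with a gripper value outside its range is refused whole. The fingers move at their own pace and stop on an object; the grip force is fixed at half the most. Time passes only in rows, so rows that do not move let the fingers close. It gives the time, the measured TCP pose, the force and the opening at its end, in the units of the state.
- r.observe(): the state, without advancing time (a new reading comes with each control period).
- imaging.capture(name): name is "side" or "top"; returns a dict with "img" (400x640x3 uint8, red, green, blue), "depth" (400x640 float32, m along the optical axis (not along the pixel's ray), 0 where there is no reading), "fx", "fy", "cx", "cy" (pixels), "distortion" ([k1, k2, p1, p2, k3] as OpenCV has them; the pictures are not rectified), "R" (3x3) and "t" (3): a world point X has camera coordinates R X + t. Camera axes: x right, y down, z forward; pixel columns grow to the right and rows downward; lengths in m; the calibration is good to about 2 mm. A picture is of the moment at which its call begins.
- r.finish_job(): hands the job in, once; it reports no verdict.
The state is a dict: "clock": time; "qpos": joint angles; "qd": joint speeds; "joint_torque": joint torques, N m; "ee_pos": TCP position; "tool_rot": TCP orientation; "contact_force": force on the tool from outside, world axes, zero at the start; "torque": the same for the moment, N m; "width": opening from 0.0 (shut) to 1.0 (fully open).
Only numpy, scipy, OpenCV 4.12 (cv2) and the standard library are available. Lean on these libraries where they do the work, as an engineer would, in place of code of your own. Each camera call takes 0.05 s, during which the arm holds its last target.

TASK

One of the three hold-down bolts along the front of the little engraving stage has worked loose: with the fingertips, tap the tops of their black caps one after the other, left, middle, right as you see them; a tight bolt is solid, the loose one gives a few millimetres. Then take the lug of the loose bolt's spring-shut cap, lift the cap about 60 degrees, and finish while still holding it open so that I can get the hex key in. Keep the other two caps shut and leave the tools lying round the stage where they are.

Things in the scene. Friction and masses are not known exactly. Their poses are not given: they have to be found in the camera images.
- stage: small engraving cross-slide stage, bolted down: grey base casting 210 (x) x 290 (y) x 24 mm high, origin under its centre; its x axis points away from the robot to its back (yaw within 0.17 rad). The three bolts stand along its front; behind them, from 45 mm behind the bolt row, the slides and table rise to 80 mm above the desk, and at the rear left corner a pointer column to 150 mm.
- seat_left (a point): the left bolt place seen from the robot, on the base's top face, 24 mm above the desk; the places are 95 mm apart
- seat_middle (a point): the middle bolt place seen from the robot, on the base's top face, 24 mm above the desk; the places are 95 mm apart
- seat_right (a point): the right bolt place seen from the robot, on the base's top face, 24 mm above the desk; the places are 95 mm apart
- bolt_a: one of three bolts that look alike (which of them stands in which place varies, and any may be the loose one); origin on the bolt's axis at the base's top face, 24 mm above the desk; z up, x points from the bolt's axis to the hinge of its cap, so the lug lies on the -x side; each bolt is turned up to 0.25 rad either way from the stage
- top_a (a point): centre of the round flat top of that bolt's black cap (34 mm across, 46 mm above the desk when at rest): the place to tap. A tight bolt does not give; the loose one sinks about 4.5 mm under 1 to 4 N, then is solid, and springs back when let go
- lug_a (a point): centre of the upright thumb lug on that cap's free edge: 12 mm wide (bolt y), 16 mm long (bolt x), 24 mm high, centre 28 mm above the base's top face and 44 mm from the bolt's axis when shut; the clear gap from its foot to the base is 16 mm; moves with the cap
- cap_a (a joint): opening angle of that cap about its hinge pin, which runs along the bolt's y axis 22 mm from the bolt's axis (on the +x side) and 12 mm above the base's top face: 0 shut, 1.5 fully open (lug swung up and over towards the hinge). A light spring (1 to 2 N at the lug) shuts it as soon as it is let go. Opening turns about the bolt's +y axis; the lug may turn between the fingers while they hold it
- bolt_b: one of three bolts that look alike (which of them stands in which place varies, and any may be the loose one); origin on the bolt's axis at the base's top face, 24 mm above the desk; z up, x points from the bolt's axis to the hinge of its cap, so the lug lies on the -x side; each bolt is turned up to 0.25 rad either way from the stage
- top_b (a point): centre of the round flat top of that bolt's black cap (34 mm across, 46 mm above the desk when at rest): the place to tap. A tight bolt does not give; the loose one sinks about 4.5 mm under 1 to 4 N, then is solid, and springs back when let go
- lug_b (a point): centre of the upright thumb lug on that cap's free edge: 12 mm wide (bolt y), 16 mm long (bolt x), 24 mm high, centre 28 mm above the base's top face and 44 mm from the bolt's axis when shut; the clear gap from its foot to the base is 16 mm; moves with the cap
- cap_b (a joint): opening angle of that cap about its hinge pin, which runs along the bolt's y axis 22 mm from the bolt's axis (on the +x side) and 12 mm above the base's top face: 0 shut, 1.5 fully open (lug swung up and over towards the hinge). A light spring (1 to 2 N at the lug) shuts it as soon as it is let go. Opening turns about the bolt's +y axis; the lug may turn between the fingers while they hold it
- bolt_c: one of three bolts that look alike (which of them stands in which place varies, and any may be the loose one); origin on the bolt's axis at the base's top face, 24 mm above the desk; z up, x points from the bolt's axis to the hinge of its cap, so the lug lies on the -x side; each bolt is turned up to 0.25 rad either way from the stage
- top_c (a point): centre of the round flat top of that bolt's black cap (34 mm across, 46 mm above the desk when at rest): the place to tap. A tight bolt does not give; the loose one sinks about 4.5 mm under 1 to 4 N, then is solid, and springs back when let go
- lug_c (a point): centre of the upright thumb lug on that cap's free edge: 12 mm wide (bolt y), 16 mm long (bolt x), 24 mm high, centre 28 mm above the base's top face and 44 mm from the bolt's axis when shut; the clear gap from its foot to the base is 16 mm; moves with the cap
- cap_c (a joint): opening angle of that cap about its hinge pin, which runs along the bolt's y axis 22 mm from the bolt's axis (on the +x side) and 12 mm above the base's top face: 0 shut, 1.5 fully open (lug swung up and over towards the hinge). A light spring (1 to 2 N at the lug) shuts it as soon as it is let go. Opening turns about the bolt's +y axis; the lug may turn between the fingers while they hold it
- hex_key: dark L-shaped hex key, 5 mm thick, long leg 80 mm, short leg 25 mm, lying on the desk to the left of the stage (bystander); origin at its underside
- weight: brass weight 28 mm wide, 31 mm high, on the desk left of the stage (bystander); origin at its underside
- collet: thin punch in a black collet head, 54 mm long, on the desk right of the stage (bystander); origin at its underside

How it is judged:
By the outcome, as a careful person would: the job done as asked, in the order asked, and still so for the second after the job is handed in, while the arm keeps its last pose, push and grip.
It also fails if it takes over 54 s, if anything falls off the work surface, if the arm or the gripper's body presses on something with over 40 N, if the wrist force passes 120 N, or if a joint passes its speed limit or range.

## Working session

There is one attempt and no reset: what is moved stays moved. The work goes in short steps, Python scripts to look and compute and a tool call to move; the robot and the scene stay as the last step left them, time stands still between calls to the robot, and variables do not carry over. Pictures are saved under pics/ and viewed, and the job is handed in when it is done.

Besides the shell and the picture viewer there is one more tool, called after "Emit:" as name(argument=value, ...) on one line, values as JSON. jog_arm: Moves the arm, as the interface text tells. Its arguments: {"type":"object","properties":{"motion":{"type":"array","items":{"type":"number"}}},"required":["motion"]}

```bash
ls; mkdir -p pics
python3 - <<'E'
from cell import r, imaging
import cv2,numpy as np
print(r.observe())
for n in("side","top"):
    c=imaging.capture(n)
    cv2.imwrite(f"pics/{n}0.png",c["img"][:,:,::-1])
    np.savez(f"{n}0.npz",**{k:np.array(v) for k,v in c.items()})
    print(n,c["fx"],c["fy"],c["cx"],c["cy"],c["distortion"],c["R"],c["t"])
E
```

```text
pics
{'clock': 0.0, 'qpos': array([ 1.03018364e+00,  2.59326289e-01,  1.53608420e+00, -9.95873341e-06,
        1.34800898e+00, -2.02779898e-01]), 'qd': array([ 0.00097891, -0.00068288,  0.00110555, -0.00033643,  0.0004333 ,
       -0.00135958]), 'joint_torque': array([-1.84126271e-03, -4.37312579e+01, -2.83994991e+01,  7.17053795e-02,
        4.12187981e-02, -1.16409533e-04]), 'ee_pos': array([0.18198086, 0.51844907, 0.22582625]), 'tool_rot': array([ 1.68113104e-01,  9.85767290e-01, -8.52798912e-04, -3.27223444e-04]), 'contact_force': array([0.23436323, 0.55127384, 0.14001125]), 'torque': array([ 0.00108579, -0.05424282,  0.02391476]), 'width': 1.0027662846139536}
side 399.2563563068274 399.2563563068274 312.69295616624794 198.2205794173448 [-0.08775231  0.          0.          0.          0.        ] [[-0.87656096  0.48093899  0.0184006 ]
 [ 0.23147063  0.45478238 -0.85999671]
 [-0.42197421 -0.74958034 -0.50996773]] [ 0.50543029 -0.06096104  1.09246388]
top 514.209456754218 514.209456754218 316.10959766791404 206.3814077405321 [-0.16873408  0.          0.          0.          0.        ] [[-0.01187994 -0.99985333 -0.01233599]
 [-0.99504921  0.01303844 -0.0985245 ]
 [ 0.0986709   0.01110445 -0.99505816]] [-0.00350279  0.57759051  1.14715938]
```

View pics/side0.png

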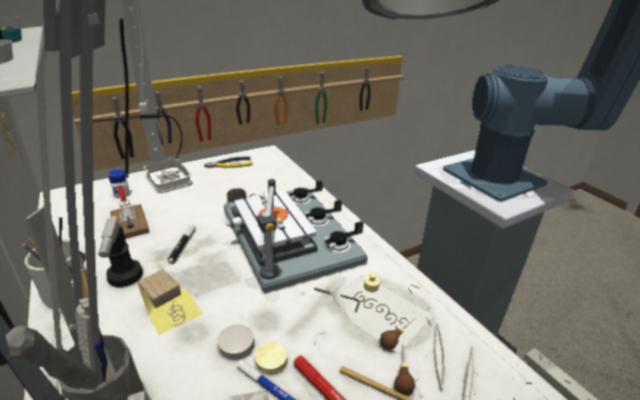

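View pics/top0.png

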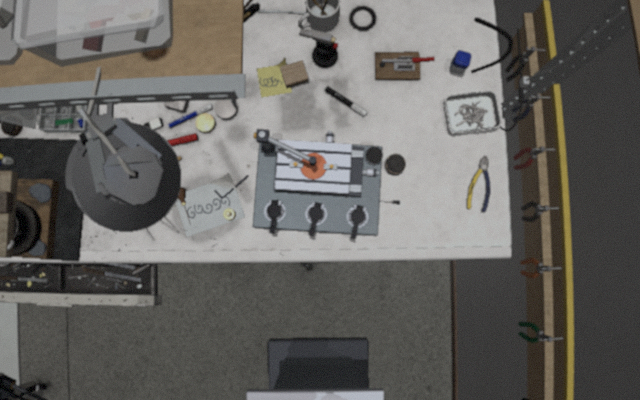

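```bash
cat > h.py <<'E'
import numpy as np,cv2
def load(n):
    d=np.load(n); return {k:d[k] for k in d.files}
def ray(c,u,v):
    K=np.array([[c["fx"],0,c["cx"]],[0,c["fy"],c["cy"]],[0,0,1]],float)
    p=cv2.undistortPoints(np.array([[[u,v]]],float),K,c["distortion"].astype(float))[0,0]
    R=c["R"];d=R.T@np.array([p[0],p[1],1]);o=-R.T@c["t"];return o,d
def onz(c,u,v,z):
    o,d=ray(c,u,v);return o+d*(z-o[2])/d[2]
def proj(c,X):
    K=np.array([[c["fx"],0,c["cx"]],[0,c["fy"],c["cy"]],[0,0,1]],float)
    return cv2.projectPoints(np.array([X],float),cv2.Rodrigues(c["R"])[0],c["t"],K,c["distortion"].astype(float))[0][0,0]
E
python3 - <<'E'
import cv2
from h import *
t=load("top0.npz");s=load("side0.npz")
a=t["img"][120:250,240:420,::-1];cv2.imwrite("pics/topz.png",cv2.resize(a,None,fx=4.4,fy=4.4,interpolation=cv2.INTER_CUBIC))
a=s["img"][170:300,210:390,::-1];cv2.imwrite("pics/sidez.png",cv2.resize(a,None,fx=4.4,fy=4.4,interpolation=cv2.INTER_CUBIC))
E
```

```text
(no output)
```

View pics/topz.png

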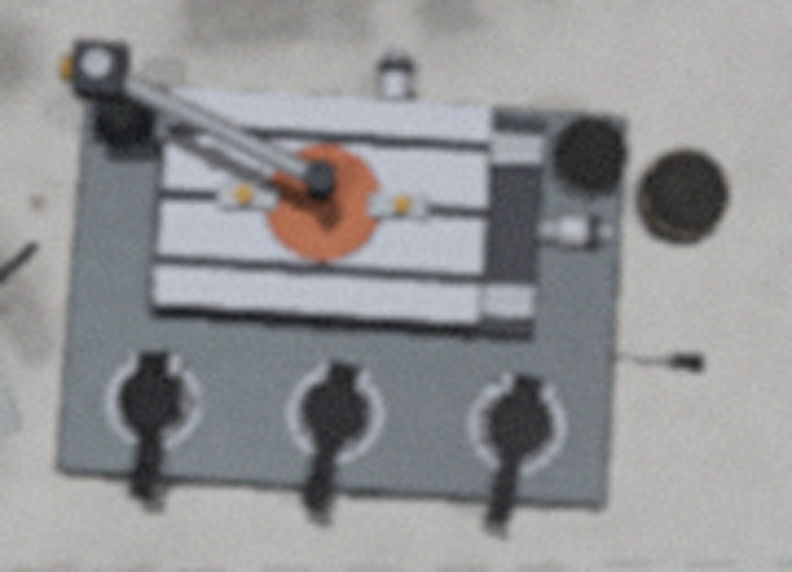

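View pics/sidez.png

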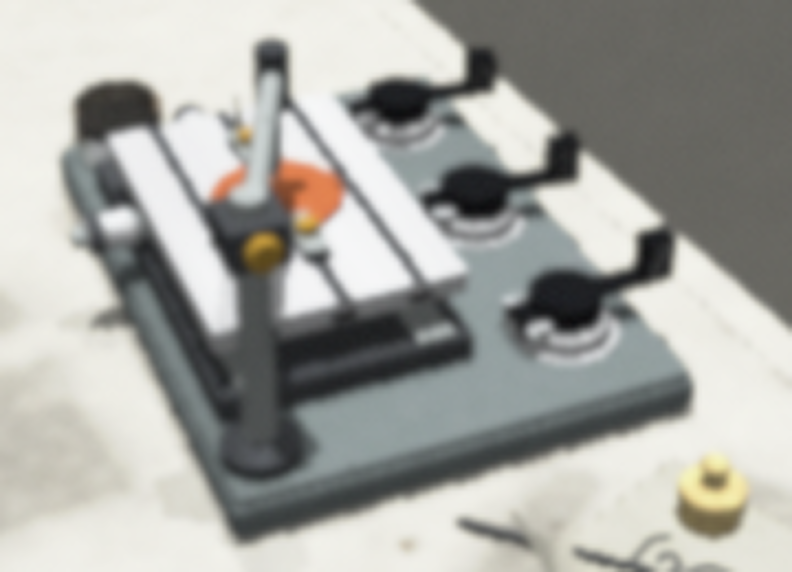

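Run:
```python
from h import *
np.set_printoptions(precision=4,suppress=True)
for n in("top","side"):
    c=load(n+"0.npz");g=c["img"].max(2)
    K=np.array([[c["fx"],0,c["cx"]],[0,c["fy"],c["cy"]],[0,0,1]],float)
    v,u=np.mgrid[0:400,0:640]
    p=cv2.undistortPoints(np.stack([u,v],-1).reshape(-1,1,2).astype(float),K,c["distortion"].astype(float))[:,0]
    d=c["depth"].reshape(-1)
    P=((np.c_[p,np.ones(len(p))]*d[:,None])-c["t"])@c["R"]
    P=P.reshape(400,640,3)
    print(n, "depth z desk sample",P[230,150] if n=="top" else P[250,200])
    roi=np.zeros((400,640),bool)
    if n=="top": roi[195:245,255:385]=1
    else: roi[175:260,285:370]=1
    m=(roi&(g<70)).astype(np.uint8)
    k,l,st,ce=cv2.connectedComponentsWithStats(m)
    for i in range(1,k):
        if st[i,4]<40: continue
        print("comp",st[i],ce[i])
        Q=P[(l==i)&(d.reshape(400,640)>0)]
        hi=Q[Q[:,2]>0.053]; mid=Q[(Q[:,2]>0.041)&(Q[:,2]<0.051)]
        print(" hi",len(hi),hi.mean(0),hi.min(0),hi.max(0)); print(" mid",len(mid),np.median(mid,0),mid.min(0),mid.max(0))
        mm=(l==i).astype(np.uint8)
        e=cv2.distanceTransform(cv2.copyMakeBorder(mm,1,1,1,1,cv2.BORDER_CONSTANT),cv2.DIST_L2,5)[1:-1,1:-1]
        _,mx,_,ml=cv2.minMaxLoc(e)
        w=e>mx-1.2; vv,uu=np.nonzero(w); uc,vc=uu.mean(),vv.mean()
        print(" disc",mx,(uc,vc),onz(c,uc,vc,.046))
        if n=="top":
            vv,uu=np.nonzero(mm); b=vv>st[i,1]+st[i,3]-8
            print(" lugend",uu[b].mean(),vv[b].mean(),onz(c,uu[b].mean(),vv[b].mean(),.064))
```

```text
top depth z desk sample [ 0.5291  0.3877 -0.0036]
comp [268 200  13  34 244] [273.6639 214.709 ]
 hi 36 [0.5249 0.0863 0.0623] [0.5162 0.0808 0.0561] [0.5318 0.0919 0.0654]
 mid 189 [0.5664 0.0844 0.0454] [0.5329 0.0704 0.041 ] [0.5898 0.0983 0.0502]
 disc 6.196899890899658 (np.float64(273.8888888888889), np.float64(210.66666666666666)) [0.5673 0.0844 0.046 ]
 lugend 272.7368421052632 229.28947368421052 [0.5243 0.0855 0.064 ]
comp [309 203  14  33 235] [314.8809 216.8468]
 hi 35 [ 0.5188 -0.0003  0.0632] [ 0.5106 -0.0059  0.056 ] [0.5266 0.0053 0.0685]
 mid 180 [ 0.5583 -0.0082  0.0455] [ 0.527  -0.024   0.0411] [0.5813 0.0052 0.0504]
 disc 6.0 (np.float64(315.64285714285717), np.float64(213.07142857142858)) [ 0.5607 -0.0097  0.046 ]
 lugend 311.6764705882353 231.52941176470588 [ 0.5183 -0.0007  0.064 ]
comp [351 206  14  33 217] [356.7373 219.2765]
 hi 29 [ 0.5117 -0.0932  0.0627] [ 0.5031 -0.0987  0.0579] [ 0.5185 -0.0873  0.0653]
 mid 169 [ 0.5505 -0.1024  0.0454] [ 0.5191 -0.1184  0.041 ] [ 0.5734 -0.0907  0.051 ]
 disc 6.0 (np.float64(357.375), np.float64(216.0)) [ 0.5528 -0.103
[... 613 characters left out ...]
0.0004  0.0449] [ 0.5149 -0.0218  0.0412] [0.5797 0.0099 0.0508]
 disc 5.599999904632568 (np.float64(318.1), np.float64(213.3)) [0.5658 0.0019 0.046 ]
comp [326 223  36  22 279] [343.2509 235.3011]
 hi 37 [0.5286 0.0942 0.0595] [0.5225 0.0887 0.0535] [0.5342 0.0977 0.064 ]
 mid 198 [0.5674 0.0914 0.0451] [0.5211 0.0726 0.0411] [0.5881 0.1048 0.0509]
 disc 6.396899700164795 (np.float64(338.8181818181818), np.float64(237.72727272727272)) [0.5728 0.0943 0.046 ]
comp [285 241  18  12 151] [292.6623 245.457 ]
 hi 15 [0.6699 0.0785 0.0592] [0.6556 0.0772 0.0562] [0.6761 0.0807 0.0621]
  return _methods._mean(a, axis=axis, dtype=dtype,
  ret = um.true_divide(
Traceback (most recent call last):
ValueError: zero-size array to reduction operation minimum which has no identity
```

Run:
```python
from h import *
np.set_printoptions(precision=3,suppress=True)
c=load("top0.npz");print(proj(c,[.182,.519,.226]),proj(c,[.182,.519,.5]))
def P(c,u,v):
    o,d=ray(c,u,v); dd=c["depth"][v,u]; return o+d*dd
for u,v in[(125,150),(100,190),(160,180),(135,173),(180,210),(265,135),(290,150),(312,160),(230,214),(20,230),(100,275),(60,100),(50,280)]: print((u,v),P(c,u,v))
s=load("side0.npz")
for u,v in[(430,5),(130,100),(170,175),(270,190),(268,215),(620,20),(500,100)]: print('s',(u,v),P(s,u,v), s["depth"][v,u])
```

```text
[ 52.325 396.947] [-27.813 435.766]
(125, 150) [0.577 0.186 0.674]
(100, 190) [0.542 0.239 0.616]
(160, 180) [0.56  0.18  0.568]
(135, 173) [0.55  0.171 0.681]
(180, 210) [ 0.576  0.313 -0.001]
(265, 135) [0.718 0.094 0.145]
(290, 150) [0.687 0.042 0.134]
(312, 160) [ 0.663 -0.005  0.146]
(230, 214) [0.563 0.188 0.026]
(20, 230) [0.524 0.662 0.114]
(100, 275) [ 0.417  0.572 -0.135]
(60, 100) [0.656 0.299 0.615]
(50, 280) [ 0.401  0.719 -0.132]
s (430, 5) [0.547 0.219 0.461] 0.4627728
s (130, 100) [ 0.848 -0.499  0.19 ] 1.0112458
s (170, 175) [ 0.795 -0.382  0.012] 1.0365845
s (270, 190) [0.677 0.017 0.138] 0.72402173
s (268, 215) [0.72  0.109 0.15 ] 0.63059425
s (620, 20) [-0.126  0.137  0.433] 0.8223225
s (500, 100) [0.083 0.018 0.233] 0.9249352
```

Run:
```python
from h import *
np.set_printoptions(precision=3,suppress=True)
for n in("top","side"):
    c=load(n+"0.npz")
    K=np.array([[c["fx"],0,c["cx"]],[0,c["fy"],c["cy"]],[0,0,1]],float)
    v,u=np.mgrid[0:400,0:640]
    p=cv2.undistortPoints(np.stack([u,v],-1).reshape(-1,1,2).astype(float),K,c["distortion"].astype(float))[:,0]
    d=c["depth"].reshape(-1)
    P=((np.c_[p,np.ones(len(p))]*d[:,None])-c["t"])@c["R"]
    sel=(d>0)&(P[:,2]>.25)&(P[:,0]>.2)&(P[:,0]<.9)&(abs(P[:,1])<.45)
    Q=P[sel]
    for lo in np.arange(.25,1.2,.05):
        q=Q[(Q[:,2]>=lo)&(Q[:,2]<lo+.05)]
        if len(q)>5: print(n,round(lo,2),len(q),q.min(0),q.max(0))
```

```text
top 0.25 40 [ 0.848 -0.397  0.251] [ 0.857 -0.381  0.297]
top 0.3 54 [ 0.845 -0.385  0.302] [ 0.853 -0.358  0.35 ]
top 0.35 134 [ 0.845 -0.361  0.35 ] [ 0.854 -0.293  0.4  ]
top 0.4 107 [ 0.523 -0.305  0.4  ] [0.856 0.212 0.45 ]
top 0.45 1277 [0.501 0.182 0.45 ] [0.664 0.326 0.5  ]
top 0.5 2986 [0.462 0.088 0.5  ] [0.671 0.404 0.55 ]
top 0.55 17576 [0.462 0.069 0.55 ] [0.796 0.418 0.6  ]
top 0.6 6270 [0.52  0.078 0.6  ] [0.792 0.405 0.65 ]
top 0.65 9621 [ 0.52  -0.415  0.65 ] [0.785 0.377 0.689]
side 0.25 83 [ 0.849 -0.396  0.251] [ 0.86  -0.379  0.299]
side 0.3 93 [ 0.846 -0.384  0.3  ] [ 0.857 -0.353  0.348]
side 0.35 100 [ 0.846 -0.355  0.35 ] [ 0.856 -0.288  0.4  ]
side 0.4 356 [ 0.515 -0.292  0.402] [0.855 0.228 0.45 ]
side 0.45 1651 [0.503 0.19  0.45 ] [0.647 0.291 0.473]
```

Emit:
jog_arm(motion=[0, 0, 0, -21, -28, 0, 1, 0, 0, 0, -21, -28, 0, 1, 0, 0, 0, -21, -28, 0, 1, 0, 0, 0, -21, -28, 0, 1, 0, 0, 0, -21, -28, 0, 1, 0, 0, 0, -21, -28, 0, 1, 0, 0, 0, -21, -28, 0, 1, 0, 0, 0, -21, -28, 0, 1, 0, 0, 0, -21, -28, 0, 1, 0, 0, 0, -21, -28, 0, 1, 0, 0, 0, -21, -28, 0, 1, 0, 0, 0, -21, -28, 0, 1])

```text
clock: 1.3
ee_pos: [0.3085, 0.1171, 0.2265]
tool_rot: [0.168, 0.986, 0.0, -0.0]
contact_force: [0.7, -0.1, 0.6]
width: 0.025
```

Emit:
jog_arm(motion=[0, 0, -0.12, 0, 0, 20, 1, 0, 0, -0.12, 0, 0, 20, 1, 0, 0, 0, -29, -1, 16, 1, 0, 0, 0, -29, -1, 16, 1, 0, 0, 0, -29, -1, 16, 1, 0, 0, 0, -29, -1, 16, 1, 0, 0, 0, -29, -1, 10, 1, 0, 0, 0, -29, -1, 10, 1, 0, 0, 0, -29, -1, 8, 1, 0, 0, 0, -29, -1, 6, 1, 0, 0, 0, -28, 0, 2, 1, 0, 0, 0, 0, 0, 0, 1])

```text
clock: 2.5
ee_pos: [0.5696, 0.0843, 0.0858]
tool_rot: [0.049, 0.999, -0.0, 0.001]
contact_force: [-0.3, -0.3, 0.4]
width: 0.003
```

Run:
```python
from cell import r, imaging
import cv2,numpy as np
o=r.observe();print(o["clock"],o["ee_pos"],o["contact_force"],o["qpos"])
for n in("side","top"):
    c=imaging.capture(n)
    np.savez(f"{n}1.npz",**{k:np.array(v) for k,v in c.items()})
    cv2.imwrite(f"pics/{n}1.png",c["img"][:,:,::-1])
```

```text
2.5 [0.56963093 0.08428415 0.08578082] [-0.32358165 -0.32243869  0.37850227] [-4.66395621e-02  4.31945360e-01  1.65448849e+00 -1.59623936e-04
  1.05370479e+00 -1.51866171e+00]
```

View pics/side1.png

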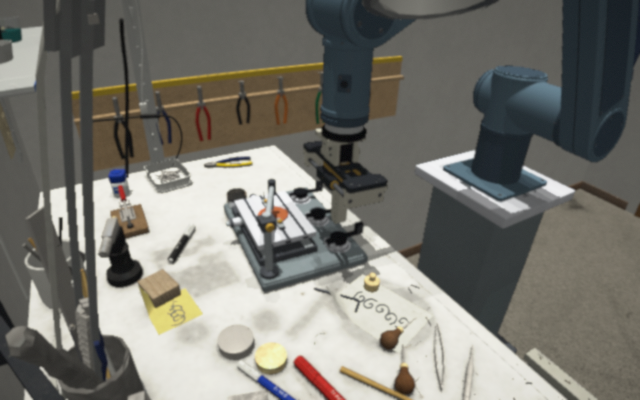

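View pics/top1.png

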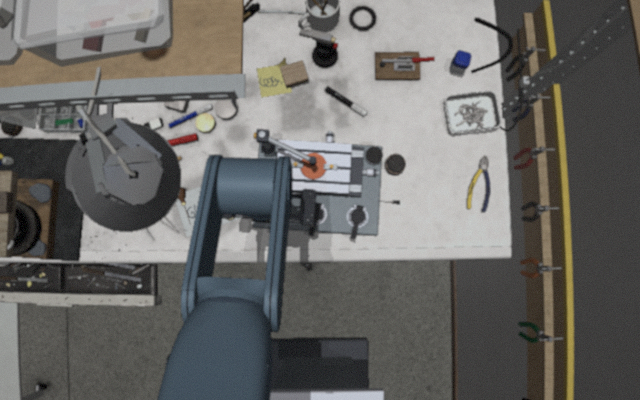

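Emit:
jog_arm(motion=[0, 0, 0, 0, 0, 12, 1, 0, 0, 0, 0, 0, 10, 1, 0, 0, 0, 0, 0, 5, 1, 0, 0, 0, 0, 0, 0, 1, 0, 0, 0, 0, 0, 0, 1])

```text
clock: 3.1
ee_pos: [0.5664, 0.0851, 0.0596]
tool_rot: [0.049, 0.999, -0.0, -0.0]
contact_force: [-0.3, 0.7, -0.2]
width: 0.007
```

Emit:
jog_arm(motion=[0, 0, 0, 0, 0, 1, 1, 0, 0, 0, 0, 0, 1, 1])

```text
clock: 3.3
ee_pos: [0.567, 0.085, 0.058]
tool_rot: [0.049, 0.999, 0.0, 0.0]
contact_force: [-0.7, -0.2, 0.4]
width: 0.003
```

Emit:
jog_arm(motion=[0, 0, 0, 0, 0, 1, 1, 0, 0, 0, 0, 0, 0, 1])

```text
clock: 3.5
ee_pos: [0.5666, 0.085, 0.0566]
tool_rot: [0.049, 0.999, 0.0, -0.0]
contact_force: [-0.4, -0.4, 0.4]
width: 0.007
```

Emit:
jog_arm(motion=[0, 0, 0, 0, 0, 1, 1, 0, 0, 0, 0, 0, 0, 1])

```text
clock: 3.7
ee_pos: [0.5666, 0.085, 0.0556]
tool_rot: [0.049, 0.999, -0.0, -0.0]
contact_force: [0.4, -0.8, -1.1]
width: 0.004
```

Emit:
jog_arm(motion=[0, 0, 0, 0, 0, 1, 1, 0, 0, 0, 0, 0, 0, 1])

```text
clock: 3.9
ee_pos: [0.5666, 0.0851, 0.0545]
tool_rot: [0.049, 0.999, 0.0, -0.0]
contact_force: [-0.6, 0.0, 0.2]
width: 0.006
```

Tip is at about 46.5 mm, noise about ±1 N. Continue.

Emit:
jog_arm(motion=[0, 0, 0, 0, 0, 1, 1, 0, 0, 0, 0, 0, 0, 1])

```text
clock: 4.1
ee_pos: [0.5667, 0.0851, 0.0537]
tool_rot: [0.049, 0.999, 0.0, 0.0]
contact_force: [-0.5, 0.9, 1.3]
width: 0.004
```

Emit:
jog_arm(motion=[0, 0, 0, 0, 0, 1, 1, 0, 0, 0, 0, 0, 0, 1])

```text
clock: 4.3
ee_pos: [0.5667, 0.085, 0.0527]
tool_rot: [0.049, 0.999, -0.0, 0.0]
contact_force: [-0.1, -1.0, 2.5]
width: 0.004
```

Emit:
jog_arm(motion=[0, 0, 0, 0, 0, 1, 1, 0, 0, 0, 0, 0, 0, 1])

```text
clock: 4.5
ee_pos: [0.5667, 0.0851, 0.0517]
tool_rot: [0.049, 0.999, 0.0, 0.0]
contact_force: [-1.1, 0.6, 2.4]
width: 0.005
```

Emit:
jog_arm(motion=[0, 0, 0, 0, 0, 1, 1, 0, 0, 0, 0, 0, 0, 1])

```text
clock: 4.7
ee_pos: [0.5667, 0.085, 0.0506]
tool_rot: [0.049, 0.999, -0.0, 0.0]
contact_force: [-0.4, 0.2, 3.0]
width: 0.004
```

Emit:
jog_arm(motion=[0, 0, 0, 0, 0, 1, 1, 0, 0, 0, 0, 0, 0, 1])

```text
clock: 4.9
ee_pos: [0.5667, 0.0851, 0.0497]
tool_rot: [0.049, 0.999, 0.0, 0.0]
contact_force: [-0.7, -0.6, 3.6]
width: 0.003
```

Emit:
jog_arm(motion=[0, 0, 0, 0, 0, 1, 1, 0, 0, 0, 0, 0, 0, 1])

```text
clock: 5.1
ee_pos: [0.5667, 0.085, 0.0496]
tool_rot: [0.049, 0.999, -0.0, 0.0]
contact_force: [-3.7, -0.0, 8.6]
width: 0.007
```

Emit:
jog_arm(motion=[0, 0, 0, 0, 0, -20, 1, 0, 0, 0, 0, 0, -20, 1, 0, 0, 0, -1, -23.5, 0, 1, 0, 0, 0, -1, -23.5, 0, 1, 0, 0, 0, -0.5, -23.5, 0, 1, 0, 0, 0, 0, -23.5, 0, 1, 0, 0, 0, 0, 0, 0, 1, 0, 0, 0, 0, 0, 15, 1, 0, 0, 0, 0, 0, 12, 1, 0, 0, 0, 0, 0, 6, 1, 0, 0, 0, 0, 0, 0, 1, 0, 0, 0, 0, 0, 0, 1])

```text
clock: 6.3
ee_pos: [0.5599, -0.0082, 0.0554]
tool_rot: [0.049, 0.999, 0.0, -0.0]
contact_force: [0.4, -0.1, -0.1]
width: 0.002
```

Emit:
jog_arm(motion=[0, 0, 0, 0, 0, 1, 1, 0, 0, 0, 0, 0, 0, 1])

```text
clock: 6.5
ee_pos: [0.5599, -0.0085, 0.0545]
tool_rot: [0.049, 0.999, 0.0, -0.0]
contact_force: [0.5, -0.3, -0.2]
width: 0.005
```

Emit:
jog_arm(motion=[0, 0, 0, 0, 0, 1, 1, 0, 0, 0, 0, 0, 0, 1])

```text
clock: 6.7
ee_pos: [0.5601, -0.0086, 0.0542]
tool_rot: [0.049, 0.999, 0.0, 0.0]
contact_force: [-1.3, 1.0, 3.9]
width: 0.004
```

Emit:
jog_arm(motion=[0, 0, 0, 0, 0, 0.5, 1, 0, 0, 0, 0, 0, 0, 1])

```text
clock: 6.9
ee_pos: [0.5601, -0.0086, 0.0541]
tool_rot: [0.049, 0.999, 0.0, 0.0]
contact_force: [-2.2, 1.2, 8.4]
width: 0.005
```

Emit:
jog_arm(motion=[0, 0, 0, 0, 0, 0.5, 1, 0, 0, 0, 0, 0, 0, 1])

```text
clock: 7.1
ee_pos: [0.5601, -0.0086, 0.0541]
tool_rot: [0.049, 0.999, -0.0, 0.0]
contact_force: [-2.7, 1.8, 11.4]
width: 0.004
```

Emit:
jog_arm(motion=[0, 0, 0, 0, 0, -20, 1, 0, 0, 0, 0, 0, -20, 1, 0, 0, 0, -1, -24, 0, 1, 0, 0, 0, -1, -24, 0, 1, 0, 0, 0, 0, -23.5, 0, 1, 0, 0, 0, 0, -23.5, 0, 1, 0, 0, 0, 0, 0, 0, 1, 0, 0, 0, 0, 0, 15, 1, 0, 0, 0, 0, 0, 14, 1, 0, 0, 0, 0, 0, 7, 1, 0, 0, 0, 0, 0, 0, 1, 0, 0, 0, 0, 0, 0, 1])

```text
clock: 8.3
ee_pos: [0.5529, -0.1031, 0.0569]
tool_rot: [0.049, 0.999, 0.0, 0.0]
contact_force: [0.9, -0.4, 0.3]
width: 0.004
```

Emit:
jog_arm(motion=[0, 0, 0, 0, 0, 1, 1, 0, 0, 0, 0, 0, 0, 1])

```text
clock: 8.5
ee_pos: [0.5531, -0.1035, 0.0562]
tool_rot: [0.049, 0.999, -0.0, 0.0]
contact_force: [-0.6, 0.3, -0.0]
width: 0.003
```

Emit:
jog_arm(motion=[0, 0, 0, 0, 0, 1, 1, 0, 0, 0, 0, 0, 0, 1])

```text
clock: 8.7
ee_pos: [0.5527, -0.1035, 0.0548]
tool_rot: [0.049, 0.999, -0.0, 0.0]
contact_force: [-0.1, -0.4, -0.7]
width: 0.004
```

Emit:
jog_arm(motion=[0, 0, 0, 0, 0, 0.5, 1, 0, 0, 0, 0, 0, 0, 1])

```text
clock: 8.9
ee_pos: [0.5527, -0.1035, 0.0543]
tool_rot: [0.049, 0.999, -0.0, 0.0]
contact_force: [0.2, -0.3, 1.3]
width: 0.007
```

Emit:
jog_arm(motion=[0, 0, 0, 0, 0, 0.5, 1, 0, 0, 0, 0, 0, 0, 1])

```text
clock: 9.1
ee_pos: [0.5528, -0.1036, 0.0542]
tool_rot: [0.049, 0.999, -0.0, 0.0]
contact_force: [-1.6, 0.4, 3.4]
width: 0.004
```

Emit:
jog_arm(motion=[0, 0, 0, 0, 0, 1, 1, 0, 0, 0, 0, 0, 0, 1])

```text
clock: 9.3
ee_pos: [0.5528, -0.1035, 0.0541]
tool_rot: [0.049, 0.999, -0.0, 0.0]
contact_force: [-4.4, 0.7, 11.5]
width: 0.0
```

Emit:
jog_arm(motion=[0, 0, 0, 0, 0, -20, 1, 0, 0, 0, 0, 0, -25, 1, 0, 0, 0, 0, 0, 0, 1])

```text
clock: 9.6
ee_pos: [0.5548, -0.1043, 0.1007]
tool_rot: [0.049, 0.999, -0.001, 0.003]
contact_force: [0.5, -0.0, 0.3]
width: 0.006
```

Run:
```python
from cell import r, imaging
import cv2,numpy as np
from h import *
c=imaging.capture("side"); np.savez("side2.npz",**{k:np.array(v) for k,v in c.items()})
c={k:np.array(v) for k,v in c.items()}
a=c["img"][170:300,250:390,::-1];cv2.imwrite("pics/side2z.png",cv2.resize(a,None,fx=4.4,fy=4.4,interpolation=cv2.INTER_CUBIC))
# predicted lug top corners for yaw guess
for yaw in(-.09,-.045,0,.05):
    for dy in(0,.002,.004):
        B=np.array([.567,.085+dy,.024]);R=np.array([[np.cos(yaw),-np.sin(yaw)],[np.sin(yaw),np.cos(yaw)]])
        print(yaw,dy,[np.round(proj(c,np.r_[B[:2]+R@np.array([-.044+sx*.008,sy*.006]),.064]),1).tolist() for sx,sy in((-1,1),(1,1),(1,-1),(-1,-1))])
```

```text
-0.09 0 [[364.7, 222.5], [357.4, 224.2], [354.4, 221.0], [361.6, 219.3]]
-0.09 0.002 [[365.3, 223.0], [358.0, 224.8], [355.0, 221.5], [362.2, 219.8]]
-0.09 0.004 [[365.9, 223.5], [358.6, 225.3], [355.6, 222.0], [362.8, 220.3]]
-0.045 0 [[364.2, 221.8], [357.1, 223.8], [353.9, 220.6], [360.9, 218.7]]
-0.045 0.002 [[364.8, 222.3], [357.7, 224.3], [354.5, 221.1], [361.5, 219.2]]
-0.045 0.004 [[365.4, 222.8], [358.3, 224.8], [355.1, 221.6], [362.1, 219.7]]
0 0 [[363.6, 221.2], [356.8, 223.3], [353.3, 220.2], [360.1, 218.1]]
0 0.002 [[364.2, 221.7], [357.4, 223.8], [353.9, 220.7], [360.7, 218.6]]
0 0.004 [[364.8, 222.2], [358.0, 224.4], [354.5, 221.2], [361.3, 219.1]]
0.05 0 [[363.0, 220.5], [356.4, 222.8], [352.7, 219.8], [359.2, 217.5]]
0.05 0.002 [[363.5, 221.0], [357.0, 223.3], [353.3, 220.3], [359.8, 218.0]]
0.05 0.004 [[364.1, 221.5], [357.6, 223.8], [353.8, 220.8], [360.4, 218.5]]
```

View pics/side2z.png

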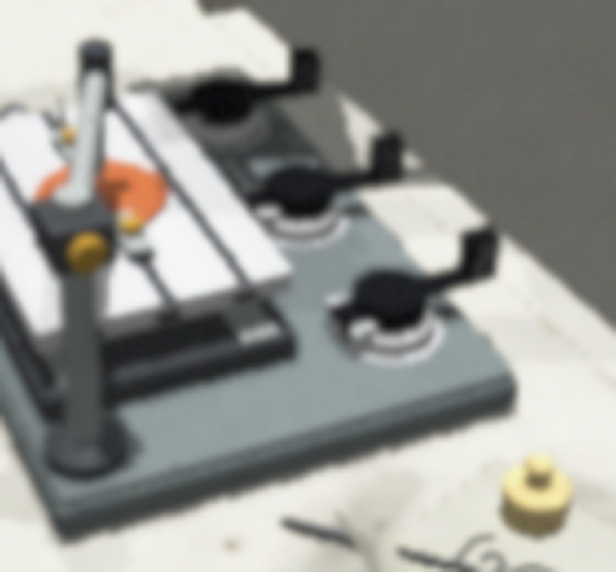

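Emit:
jog_arm(motion=[0, 0, -0.053, 0, 0, 0, 0.5, 0, 0, 0, 5.5, 27, 0, 0.5, 0, 0, 0, 5.5, 27, 0, 0.5, 0, 0, 0, 5.5, 27, 0, 0.5, 0, 0, 0, 5.5, 27, 0, 0.5, 0, 0, 0, 5.5, 27, 0, 0.5, 0, 0, 0, 5.5, 27, 0, 0.5, 0, 0, 0, 5.5, 27, 0, 0.5, 0, 0, 0, 0, 0, 0, 0.5, 0, 0, 0, 0, 0, 0, 0.5])

```text
clock: 10.65
ee_pos: [0.522, 0.0873, 0.0966]
tool_rot: [0.022, 1.0, -0.0, -0.001]
contact_force: [0.3, -0.3, -0.2]
width: 0.503
```

Run:
```python
from cell import r, imaging
import cv2,numpy as np
o=r.observe();print(o["clock"],o["ee_pos"],o["tool_rot"],o["width"])
for n in("side","top"):
    c=imaging.capture(n)
    np.savez(f"{n}3.npz",**{k:np.array(v) for k,v in c.items()})
    a=c["img"][150:280,270:410,::-1] if n=="side" else c["img"][120:250,240:380,::-1]
    cv2.imwrite(f"pics/{n}3.png",cv2.resize(a,None,fx=4.4,fy=4.4,interpolation=cv2.INTER_CUBIC))
```

```text
10.65 [0.52197366 0.08733751 0.09658259] [ 2.15183350e-02  9.99768110e-01 -1.80165812e-04 -8.09946312e-04] 0.5033030160665329
```

View pics/side3.png

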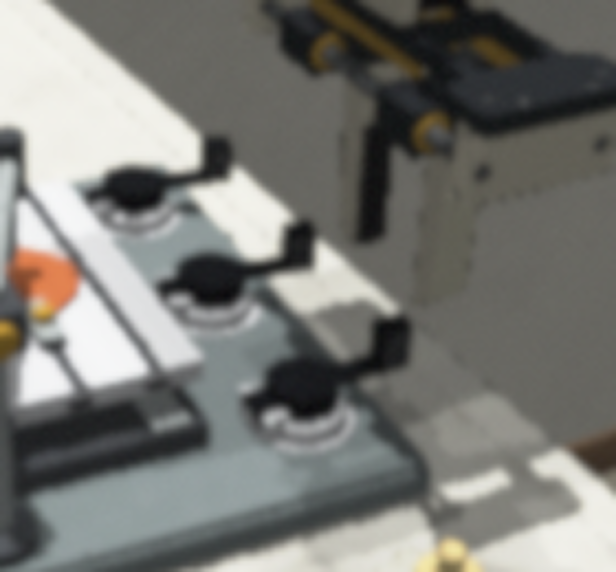

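Emit:
jog_arm(motion=[0, 0, 0, 0, 0, 14, 0.5, 0, 0, 0, 0, 0, 14, 0.5, 0, 0, 0, 0, 0, 14, 0.5, 0, 0, 0, 0, 0, 12, 0.5, 0, 0, 0, 0, 0, 0, 0.5, 0, 0, 0, 0, 0, 0, 0.5])

```text
clock: 11.35
ee_pos: [0.5228, 0.0865, 0.0435]
tool_rot: [0.023, 1.0, -0.0, -0.0]
contact_force: [0.5, 0.1, 0.1]
width: 0.504
```

Run:
```python
from cell import r, imaging
import cv2,numpy as np
o=r.observe();print(o["clock"],o["ee_pos"],o["tool_rot"],o["width"],o["contact_force"])
c=imaging.capture("side")
np.savez("side4.npz",**{k:np.array(v) for k,v in c.items()})
a=c["img"][150:280,270:410,::-1]
cv2.imwrite("pics/side4.png",cv2.resize(a,None,fx=4.4,fy=4.4,interpolation=cv2.INTER_CUBIC))
```

```text
11.35 [0.52275649 0.08651145 0.04354981] [ 2.27885569e-02  9.99740279e-01 -3.08713729e-05 -2.35908684e-04] 0.5040529447086853 [0.52122525 0.13058776 0.07157424]
```

View pics/side4.png

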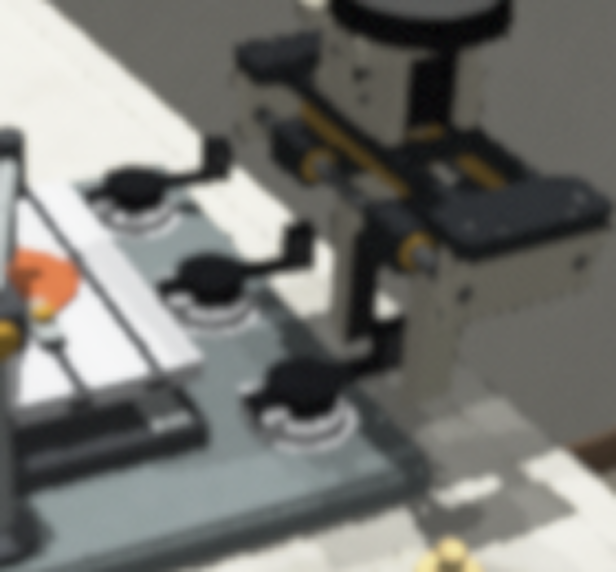

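Emit:
jog_arm(motion=[0, 0, 0, 0, 0, 1, 0.75, 0, 0, 0, 0, 0, 0, 0.8, 0, 0, 0, 0, 0, 0, 0.82])

```text
clock: 11.7
ee_pos: [0.5229, 0.0871, 0.0431]
tool_rot: [0.022, 1.0, -0.0, 0.0]
contact_force: [0.1, 0.2, 0.1]
width: 0.292
```

Emit:
jog_arm(motion=[0, 0, 0, 0, 0, 0, 0.85, 0, 0, 0, 0, 0, 0, 0.85])

```text
clock: 11.9
ee_pos: [0.5227, 0.0876, 0.0428]
tool_rot: [0.023, 1.0, 0.0, 0.0]
contact_force: [0.2, 4.3, -0.1]
width: 0.161
```

Emit:
jog_arm(motion=[0, 0, 0, 0, 0, 0, 1, 0, 0, 0, 0, 0, 0, 1, 0, 0, 0, 0, 0, 0, 1])

```text
clock: 12.2
ee_pos: [0.5227, 0.0886, 0.0428]
tool_rot: [0.023, 1.0, 0.001, 0.0]
contact_force: [-0.1, 6.9, 1.2]
width: 0.125
```

Emit:
jog_arm(motion=[0, 0, 0, 0, 1.5, 0, 1, 0, 0, 0, -2.2, 0, -6.8, 1, 0, 0, 0, -2.9, 0, -6.6, 1, 0, 0, 0, -3.6, 0, -6.2, 1, 0, 0, 0, 0, 0, 0, 1])

```text
clock: 12.7
ee_pos: [0.5312, 0.0884, 0.0629]
tool_rot: [0.022, 1.0, 0.0, -0.0]
contact_force: [-2.3, 4.9, -0.3]
width: 0.125
```

Run:
```python
from cell import r, imaging
import cv2,numpy as np
o=r.observe();print(o["clock"],o["ee_pos"],o["tool_rot"],o["width"],o["contact_force"],o["torque"])
c=imaging.capture("side")
a=c["img"][150:280,270:410,::-1]
cv2.imwrite("pics/side5.png",cv2.resize(a,None,fx=4.4,fy=4.4,interpolation=cv2.INTER_CUBIC))
```

```text
12.7 [0.5312055  0.08841237 0.06287161] [ 2.24815490e-02  9.99747112e-01  2.40515333e-04 -4.83867801e-04] 0.12536719528204518 [-2.30023203  4.91673324 -0.31119104] [ 0.78056743  0.51717119 -0.13337249]
```

View pics/side5.png

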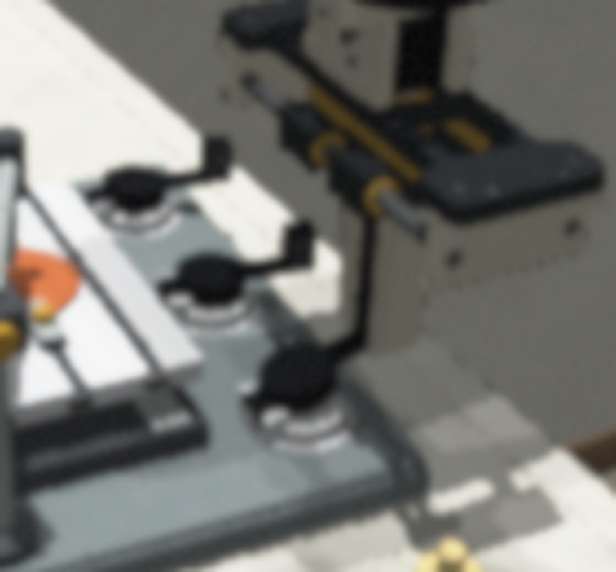

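Emit:
jog_arm(motion=[0, 0, 0, -4.2, 0.5, -5.8, 1, 0, 0, 0, -4.8, 0.5, -5.3, 1, 0, 0, 0, -5.3, 0, -4.9, 1, 0, 0, 0, 0, 0, 0, 1])

```text
clock: 13.15
ee_pos: [0.5465, 0.088, 0.0791]
tool_rot: [0.022, 1.0, -0.0, 0.0]
contact_force: [-4.7, 0.1, 0.1]
width: 0.134
```

Emit:
jog_arm(motion=[0, 0, 0, -5.8, 0, -4.2, 1, 0, 0, 0, -6.2, 0, -3.6, 1, 0, 0, 0, 0, 0, 0, 1, 0, 0, 0, 0, 0, 0, 1])

```text
clock: 13.55
ee_pos: [0.5586, 0.0875, 0.0866]
tool_rot: [0.022, 1.0, -0.0, 0.001]
contact_force: [-3.7, -1.6, 0.0]
width: 0.127
```

Run:
```python
from cell import r, imaging
import cv2,numpy as np
o=r.observe();print(o["clock"],o["ee_pos"],o["tool_rot"],o["width"],o["contact_force"],o["torque"])
c=imaging.capture("side")
a=c["img"][150:280,270:410,::-1]
cv2.imwrite("pics/side6.png",cv2.resize(a,None,fx=4.4,fy=4.4,interpolation=cv2.INTER_CUBIC))
```

```text
13.55 [0.55855691 0.08749616 0.08655134] [ 2.23960810e-02  9.99748722e-01 -3.54132384e-04  8.84792832e-04] 0.12677781303021937 [-3.70401486 -1.59666634  0.04189341] [-0.28217407  0.69323226 -0.20723187]
```

View pics/side6.png

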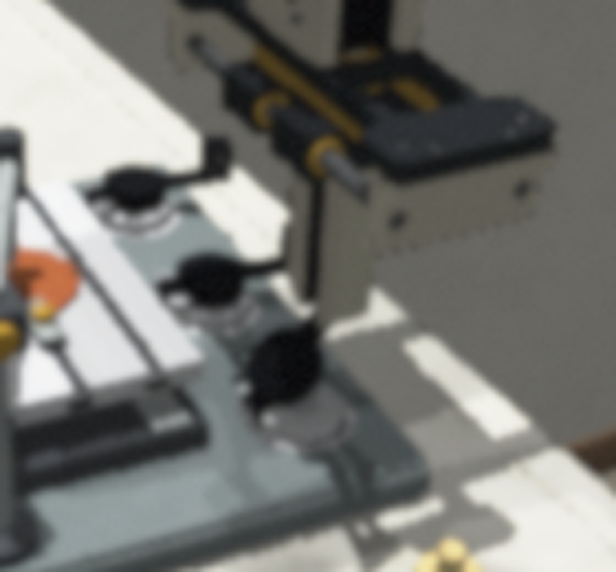

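Emit:
jog_arm(motion=[0, 0, 0, -6.5, 0, -2.9, 1, 0, 0, 0, -6.8, 0, -2.2, 1, 0, 0, 0, 0, 0, 0, 1, 0, 0, 0, 0, 0, 0, 1, 0, 0, 0, 0, 0, 0, 1])

```text
clock: 14.1
ee_pos: [0.5712, 0.087, 0.0913]
tool_rot: [0.022, 1.0, -0.0, 0.0]
contact_force: [-4.1, -2.4, -0.3]
width: 0.127
```

Run:
```python
from cell import r, imaging
import cv2,numpy as np
from h import *
o=r.observe();print(o["clock"],o["ee_pos"],o["tool_rot"],o["width"],o["contact_force"],o["torque"])
g=o["ee_pos"]+[0,0,.011]
for hx in(.587,.589,.591): print(165.1-np.degrees(np.arctan2(g[2]-.036,g[0]-hx)))
c=imaging.capture("side");np.savez("side7.npz",**{k:np.array(v) for k,v in c.items()})
a=c["img"][150:280,270:410,::-1]
cv2.imwrite("pics/side7.png",cv2.resize(a,None,fx=4.4,fy=4.4,interpolation=cv2.INTER_CUBIC))
c=imaging.capture("top");np.savez("top7.npz",**{k:np.array(v) for k,v in c.items()})
cv2.imwrite("pics/top7.png",c["img"][:,:,::-1])
```

```text
14.1 [0.57115659 0.08697557 0.09127882] [ 2.23264742e-02  9.99750640e-01 -3.43726184e-04  2.62991160e-04] 0.12702902928635143 [-4.05247042 -2.44389563 -0.29418093] [-0.588361    0.79691155 -0.18195141]
61.65618341745498
60.0322232574071
58.43266764357175
```

View pics/side7.png

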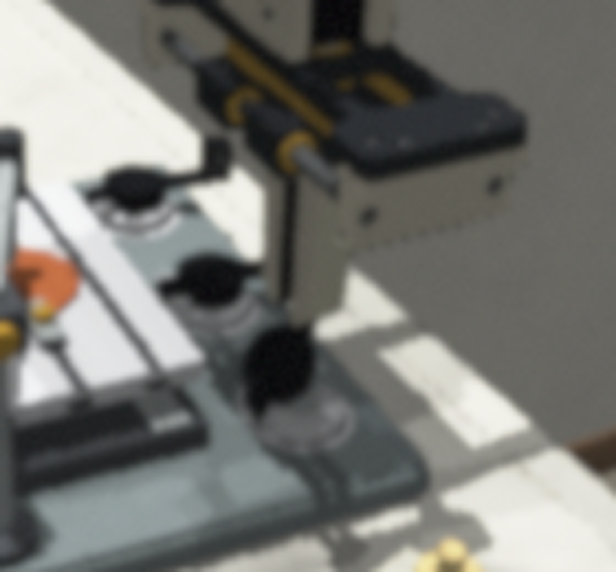

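View pics/top7.png

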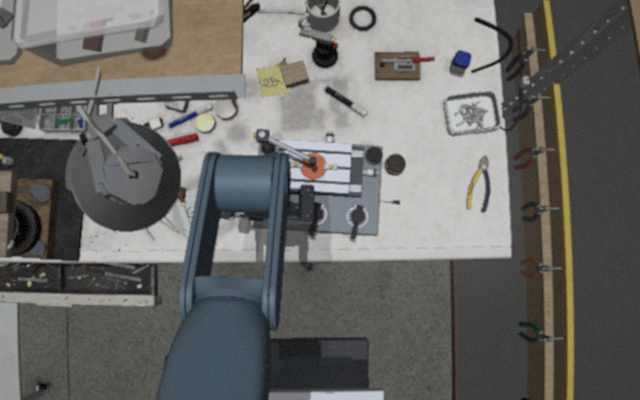

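Run:
```python
from h import *
c=load("side7.npz");v,u=np.mgrid[226:242,327:341]
P=[]
for uu,vv in zip(u.ravel(),v.ravel()):
    if c["img"][vv,uu].max()<60 and c["depth"][vv,uu]>0:
        o,d=ray(c,uu,vv);P.append(o+d*c["depth"][vv,uu])
P=np.array(P);P=P[(P[:,2]>.03)]
for i in range(3):
    m=P.mean(0);n=np.linalg.svd(P-m)[2][2];e=(P-m)@n;P=P[abs(e)<1.5*e.std()+1e-4]
n*=np.sign(n[2]);print(len(P),m,n,np.degrees(np.arccos(n[2])),e.std())
```

```text
158 [0.58549875 0.09081553 0.05933335] [0.80752583 0.07587609 0.5849315 ] 54.20184923925332 0.0019159780232085267
```

Run:
```python
from h import *
for f in("side7.npz","side0.npz"):
  c=load(f)
  ctr=(333.5,233) if f=="side7.npz" else (338.8,237)
  for rad in(3,4,5,6):
    P=[]
    for uu in range(320,350):
      for vv in range(222,248):
        if np.hypot(uu-ctr[0],(vv-ctr[1])*(1 if f=="side7.npz" else 1.6))<=rad and c["depth"][vv,uu]>0:
            o,d=ray(c,uu,vv);P.append(o+d*c["depth"][vv,uu])
    P=np.array(P);m=P.mean(0);n=np.linalg.svd(P-m)[2][2];n*=np.sign(n[2]);print(f,rad,len(P),m,n,np.degrees(np.arctan2(n[0],n[2])),((P-m)@n).std())
```

```text
side7.npz 3 26 [0.58563853 0.09467302 0.06147911] [ 0.84502955 -0.04096979  0.53314776] 57.75126985752649 0.0007655216959465673
side7.npz 4 48 [0.58549134 0.0944375  0.06128525] [ 0.80339747 -0.00421141  0.59542823] 53.45645790007375 0.0010507701647338291
side7.npz 5 78 [0.58522213 0.09401244 0.06092772] [0.79545011 0.08015498 0.60069485] 52.9412310107263 0.0014865097232398523
side7.npz 6 107 [0.58497238 0.09350143 0.06060883] [0.77840404 0.10264601 0.61931491] 51.49349163271097 0.0019307599426910858
side0.npz 3 16 [0.57100951 0.09154723 0.04530478] [-0.08590389  0.03540968  0.99567398] -4.931103999555672 0.0006385435963034662
side0.npz 4 32 [0.5709261  0.09163301 0.04534204] [-0.02756792 -0.01850987  0.99944855] -1.5799964480726423 0.000632765032708394
side0.npz 5 49 [0.57143113 0.09184747 0.04551465] [-0.02189738 -0.01355366  0.99966835] -1.2548429485064831 0.000857024080885653
side0.npz 6 67 [0.57134135 0.09181903 0.0455088 ] [0.00734272 0.00607205 0.99995461] 0.42071839558823 0.0008416696916704912
```

Emit:
jog_arm(motion=[0, 0, 0, -1.2, 0, -0.4, 1, 0, 0, 0, -1.2, 0, -0.3, 1, 0, 0, 0, 0, 0, 0, 1, 0, 0, 0, 0, 0, 0, 1, 0, 0, 0, 0, 0, 0, 1, 0, 0, 0, 0, 0, 0, 1])

```text
clock: 14.8
ee_pos: [0.5725, 0.087, 0.0916]
tool_rot: [0.022, 1.0, -0.0, -0.001]
contact_force: [-5.6, -3.7, -0.1]
width: 0.126
```

Run:
```python
from cell import r, imaging
import cv2,numpy as np
o=r.observe();print(o["clock"],o["ee_pos"],o["width"],o["contact_force"])
g=o["ee_pos"]+[0,0,.011];print(165.1-np.degrees(np.arctan2(g[2]-.036,g[0]-.589)))
c=imaging.capture("side")
a=c["img"][150:280,270:410,::-1]
cv2.imwrite("pics/side8.png",cv2.resize(a,None,fx=4.4,fy=4.4,interpolation=cv2.INTER_CUBIC))
```

```text
14.8 [0.57253604 0.08695675 0.09164933] 0.12633179025442243 [-5.56565415 -3.68420345 -0.08923309]
61.224373708625876
```

View pics/side8.png

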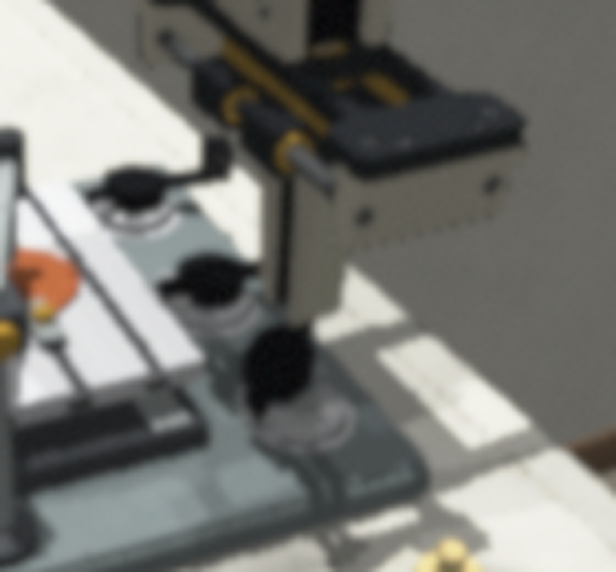

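The left cap stands open with its lug between the fingers, the disc upright at about (280,365) in the zoom. The middle and right discs lie flat, and the weight is unmoved.

```bash
python3 -c "
from cell import r
print(r.finish_job())"
```

```text
the job is handed in; nothing more can be done
None
```

The left bolt is the loose one. I handed the job in at about 15 s with its cap held open at roughly 60° by the lug.

- **Taps:** I tapped left, middle, right in that order. The left cap sank about 4 mm under 1 to 3.6 N, then went solid at 8.6 N. The middle and right caps went solid on contact, moving about 0.2 mm or less up to 11 N.
- **Opening:** I gripped the left lug (jaw opening 11.7 mm) and swung it along the hinge arc.
- **Cap angle at the end:** The two checks differ somewhat. The arm position gives about 61°. A noisy depth fit to the cap face, taken just before a last small nudge, gave 51–58°, so I nudged it about 1° further open and did not repeat the fit.
- **Forces at the end:** The arm read about 6.7 N of outside force at hand-in, and no reading passed about 12.5 N.
- **Rest of the scene:** In the last side picture the middle and right caps are shut. The brass weight looks unmoved. I made no separate measurement of the hex key or the punch.

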